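# Turn the marked blank over against the bench stop

## Task

The flat aluminium blank lies in front of the yellow bench stop with its blue marked-out face hidden underneath. Without picking it up or lifting it off the bench, push it against the white bevelled face of the stop until it tips up and leans there, then push its raised edge back over, away from the stop, so that it drops over and lies flat on the bench just in front of the stop with the blue face up. Leave the tools and pots around it where they are.

Things in the scene. Friction and masses are not known exactly. Their poses are not given: they have to be found in the camera images.
- blank: Loose aluminium plate, 100 mm (own x) by 110 mm (own y) by 8 mm thick, about 0.24 kg. Origin at its very middle. Own z starts pointing up: bare metal above, the blue face with white lines underneath; turned over, own z points down. Its +x edge starts nearest the stop, 14 to 34 mm short of the stop's toe if square; its axes start within 0.2 rad of the stop's.
- stop: Fixed yellow stop, 150 mm wide (own y). Origin on the bench at the toe (front lower edge) of its white bevelled face, midway along the width. Own x points level from the blank's side through the stop, z up. Its front face is slick plastic (friction about 0.2): white, it rises at 50 degrees from the toe to x = 17 mm, z = 20 mm and at 60 degrees to x = 30, z = 42; then a yellow lip at 75 degrees.
- stop_top (a point): Middle of the stop's top front edge, 33 mm behind the toe and 54 mm up; the top is 6 mm thick. Behind it is only a low foot (to x = 68 mm, 14 mm high) and thin end braces under 40 mm. A blank pushed until its trailing edge is at the toe leans on this edge at about 59 degrees: its raised edge is then about 86 mm up, at x about 52 mm, some 30 mm of it above the stop.
- corner0 (a point): Middle of the plate's thickness at the blank's own (+x, +y) corner.
- corner1 (a point): The same at its (+x, -y) corner.
- corner2 (a point): The same at its (-x, +y) corner.
- corner3 (a point): The same at its (-x, -y) corner.
- stake: Loose black domed forming stake standing on its base, 56 mm across, 79 mm tall, beside the stop. Origin at the centre of its underside. To be left alone.
- tin: Loose small open aluminium rivet tin, 56 mm across, 45 mm tall, beside the stop on the other side. Origin at the centre of its underside. To be left alone.
- dye: Loose white and blue bottle of marking dye, 44 mm across, 110 mm tall, standing at the robot's right front. Origin at the centre of its underside. To be left alone.
- hammer: Loose hammer, 280 mm long, lying on the robot's left. Origin below the middle of its length. To be left alone.
- mallet: Loose mallet with a white pear-shaped head and a 200 mm wooden handle, lying on the robot's right; 64 mm high at the head. Origin under the head; the handle runs to own -x. To be left alone.
- snips: Loose tin snips with red handles, 210 mm long, lying at the robot's left front. Origin under the pivot. To be left alone.
Not all that is in view belongs to the job. Of the things that look like the blank, the smallest one is meant.

How it is judged:
By the outcome, as a careful person would: the job done as asked, in the order asked, and still so for the second after the job is handed in, with the robot touching nothing.
It also fails if it takes over 48 s, if anything falls off the work surface, if the arm or the gripper's body presses on something with over 40 N, if the wrist force passes 120 N, or if a joint passes its speed limit or range.

## Robot

A 7-joint arm with a two-finger parallel gripper is mounted at the origin on the work surface. World frame = base frame: x ahead of the robot, y to its left, z up, the work surface at z = 0. Lengths are in m, angles in rad, forces in N, time in s.
With the tool pointing down it reaches from about 0.425 to 0.925 m from the base axis. Payload 6.8 kg.
Tool frame: the origin (TCP) lies midway between the tips of the shut fingers; the grasp point (between the pads) lies 19 mm behind it; z points along the fingers, x is the direction in which the jaws open and shut, and the axes are right-handed (so a half turn about z gives the same grasp; the last joint's range is limited). The gripper opens to 85 mm and grips with 20 to 120 N. Pads are 22 mm wide; open, the fingers measure 114 mm over their backs; the gripper's body (76 mm by 85 mm) begins 54 mm behind the grasp point. The pads swing forward as they close: fully open they stand 13 mm farther back than shut.
Start: joints at [-1.225, 0.477, 0.022, 1.555, -0.011, 1.109, -0.083], TCP at [0.296, 0.607, 0.231] pointing down, gripper open.
Joint ranges: [-2.96, 2.96], [-0.34, 2.1], [-1.41, 1.46], [0.24, 2.44], [-1.37, 4.51], [0.17, 1.92], [-2.96, 2.96]. Speed limits (rad/s): [2.39, 2.39, 3.14, 3.14, 3.14, 3.14, 3.14].

## Interface

Orientations are given as a unit quaternion [w, x, y, z].
In Python, from station import * gives the robot as it stands.
- The arm moves only by the shell command python3 -m handwheel 'ROWS' [FORCE]. ROWS is JSON, a list of rows, each an object of numbers: "grip": the finger opening in cm, from 0 to 8.54; "tx", "ty", "tz": the shift along the tool's x, y, z in cm; "yaw": the turn about the tool's z in degrees. In form: [{"grip": .., "tx": .., "ty": .., "tz": .., "yaw": ..}, ...]. A call has 1 to 5 rows; each row shifts and turns the commanded pose from where the row before left it, along the tool's axes as they then stand; what a row does not reach is not made up. A row lasts 1/10 s, in which the tool goes at most 50 mm and 8.59 degrees, less where a joint would pass 70% of its speed; a pose out of reach is approached as far as the arm can. A call is refused whole if a number of a shift passes 5 or a number of a turn 8.59, either way. A call with a gripper value outside its range is refused whole. The fingers move at their own pace and stop on an object; FORCE is the grip in N (left out, the last holds). Time passes only in rows, so rows that do not move let the fingers close. It gives the time, the measured TCP pose, the force and the opening at its end, in the units of the state.
- get_obs(): the state, without advancing time (a new reading comes with each control period).
- read_camera(name): name is "side" or "top"; returns a dict with "image" (480x640x3 uint8, blue, green, red), "intrinsics" (3x3 intrinsics, pixels), "position" and "attitude" of the camera in the world. Camera axes: x right, y down, z forward; pixel columns grow to the right and rows downward; lengths in m; the calibration is good to about 2 mm. A picture is of the moment at which its call begins. There is no depth.
- hand_in(): hands the job in, once; it reports no verdict.
The state is a dict: "t": time; "q": joint angles; "joint_vel": joint speeds; "joint_torque": joint torques, N m; "eef_pos": TCP position; "tool_rot": TCP orientation; "contact_force": force on the tool from outside, world axes, zero at the start; "torque": the same for the moment, N m; "gripper_width": opening from 0.0 (shut) to 1.0 (fully open).
Only numpy, scipy, OpenCV 4.12 (cv2) and the standard library are available. Lean on these libraries where they do the work, as an engineer would, in place of code of your own. Each camera call takes 0.05 s, during which the arm holds its last target. There are 200 camera calls.

## Working session

There is one attempt and no reset: what is moved stays moved. The work goes in short steps, Python scripts to look and compute and a shell command to move; the robot and the scene stay as the last step left them, time stands still between calls to the robot, and variables do not carry over. Pictures are saved under pics/ and viewed, about 8 in all and at most 12, crops included, and the job is handed in when it is done.

```bash
mkdir -p pics; ls; python3 - <<'E'
from station import *
import cv2,numpy as np
o=get_obs();print({k:np.round(v,3).tolist() for k,v in o.items()})
for n in("top","side"):
    c=read_camera(n);cv2.imwrite(f"pics/{n}0.png",c["image"]);print(n,c["intrinsics"],c["position"],c["attitude"])
E
```

```text
pics
{'t': 0.0, 'q': [-1.225, 0.478, 0.022, 1.556, -0.011, 1.109, -0.083], 'joint_vel': [-0.0, -0.001, -0.002, -0.0, -0.0, 0.0, -0.003], 'joint_torque': [0.0, -59.647, 1.608, -28.119, 0.013, 0.01, 0.0], 'eef_pos': [0.296, 0.606, 0.23], 'tool_rot': [0.001, 0.848, 0.53, -0.001], 'contact_force': [-0.148, -0.516, -0.104], 'torque': [-0.028, 0.002, 0.003], 'gripper_width': 1.0}
top [[575.86817729   0.         326.31997347]
 [  0.         575.86817729 240.68067936]
 [  0.           0.           1.        ]] [ 0.10436522 -0.00694374  1.80100364] [-0.08062377  0.7126715  -0.69261209  0.07673097]
side [[563.68928444   0.         318.38043153]
 [  0.         563.68928444 237.57618684]
 [  0.           0.           1.        ]] [-0.18929701 -1.08337377  0.81156652] [-0.48000807  0.8355832  -0.22886934  0.13788327]
```

View pics/top0.png

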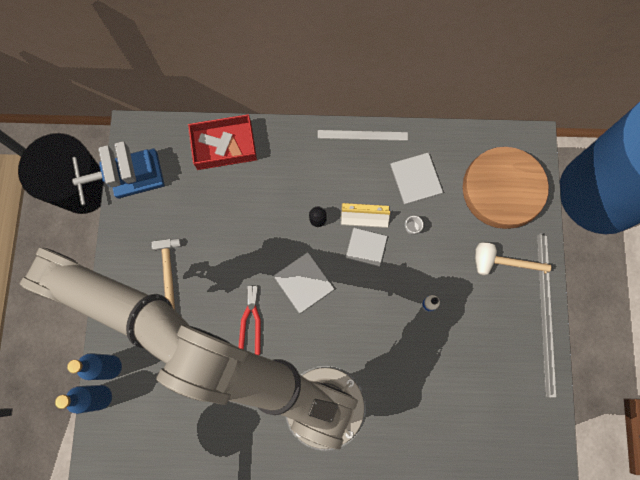

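View pics/side0.png

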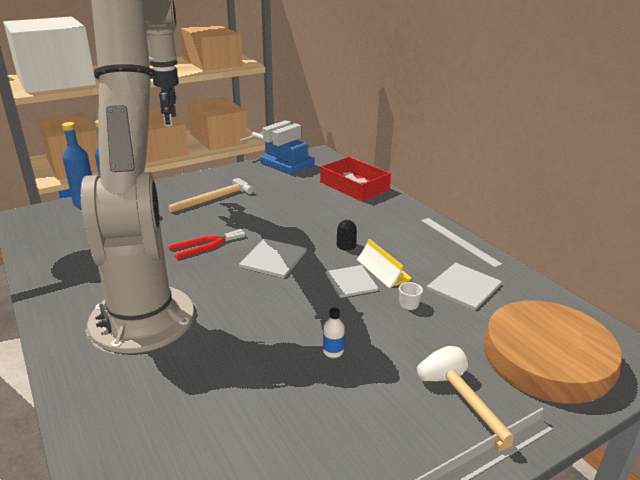

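Top view: the blank (smallest plate) is at about (367,246) and the stop at (365,215), with the stake at (317,216) and the tin at (414,225). The side view agrees: blank (352,280), stop (385,262).

```bash
cat > h.py <<'E'
from station import *
import cv2,numpy as np
from scipy.spatial.transform import Rotation as R
def rot(c):
    a=np.array(c["attitude"]);return R.from_quat(a[[1,2,3,0]]).as_matrix()
def ray(c,uv,z):
    p=np.array(c["position"]);d=rot(c)@np.linalg.inv(c["intrinsics"])@np.array([uv[0],uv[1],1.])
    return p+d*(z-p[2])/d[2]
def proj(c,X):
    v=np.array(c["intrinsics"])@rot(c).T@(np.array(X)-c["position"]);return v[:2]/v[2]
def quad(mask,near):
    cs,_=cv2.findContours(mask.astype(np.uint8),cv2.RETR_EXTERNAL,cv2.CHAIN_APPROX_NONE)
    cs=[k for k in cs if cv2.contourArea(k)>60]
    k=min(cs,key=lambda k:np.hypot(*(k.reshape(-1,2).mean(0)-near)))
    return k,cv2.boxPoints(cv2.minAreaRect(k))
E
python3 - <<'E'
from h import *
c=read_camera("top");s=read_camera("side")
print("base px",proj(c,[0,0,0]),proj(s,[0,0,0]))
im=c["image"].astype(int);hsv=cv2.cvtColor(c["image"],cv2.COLOR_BGR2HSV)
m=(im.min(2)>135)&(hsv[...,1]<60)
cv2.imwrite("pics/crop0.png",cv2.resize(c["image"][185:275,300:435],None,fx=5.5,fy=5.5,interpolation=cv2.INTER_CUBIC))
k,b=quad(m,(367,246));W=np.array([ray(c,p,.008) for p in b]);print("blank",b.tolist(),W.round(4).tolist(),np.linalg.norm(np.diff(W,axis=0),axis=1),W.mean(0))
k,b=quad(m,(365,219));print("white",b.tolist())
# toe line: lowest edge pts at z=0
b=b[np.argsort(b[:,1])];W=np.array([ray(c,p,0) for p in b[2:]]);print("toe ends",W.round(4).tolist())
y=(hsv[...,0]>18)&(hsv[...,0]<35)&(hsv[...,1]>150)
k,b=quad(y,(365,208));print("yellow",b.tolist());b=b[np.argsort(b[:,1])];print("lip z.042",[ray(c,p,.042).round(4).tolist() for p in b[2:]],"top z.054",[ray(c,p,.054).round(4).tolist() for p in b[:2]])
E
```

```text
base px [324.40000796 406.77301278] [142.11674736 317.92585189]
blank [[345.41180419921875, 255.35296630859375], [352.47064208984375, 227.11767578125], [386.58831787109375, 235.6470947265625], [379.52947998046875, 263.88238525390625]] [[0.4648, -0.053, 0.008], [0.5578, -0.0737, 0.008], [0.5327, -0.1833, 0.008], [0.4403, -0.1615, 0.008]] [0.09527814 0.11241248 0.0949483 ] [ 0.49889237 -0.1178741   0.008     ]
white [[340.3046875, 224.4730224609375], [341.09698486328125, 211.39984130859375], [388.40802001953125, 214.26718139648438], [387.61572265625, 227.34036254882812]]
toe ends [[0.5675, -0.0346, 0.0], [0.5622, -0.1872, 0.0]]Traceback (most recent call last):
  File "<stdin>", line 12, in <module>
  File "h.py", line 14, in quad
    k=min(cs,key=lambda k:np.hypot(*(k.reshape(-1,2).mean(0)-near)))
ValueError: min() iterable argument is empty
```

View pics/crop0.png

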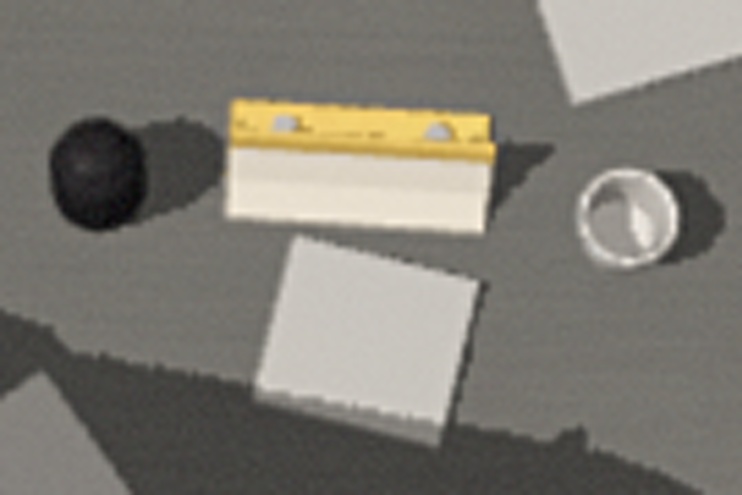

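```bash
cat >> h.py <<'E'
T=np.array([.565,-.111]);SX=np.array([.9994,-.035]);SY=np.array([.035,.9994])
def tcp():
    o=get_obs();q=np.array(o["tool_rot"]);M=R.from_quat(q[[1,2,3,0]]).as_matrix();p=np.array(o["eef_pos"]);d=p[:2]-T
    print("t %.2f"%o["t"],"pos",p.round(4),"stop xy mm",(1000*d@SX).round(1),(1000*d@SY).round(1),"yaw err deg",np.degrees(np.arctan2(M[:2,1]@SY,M[:2,1]@SX)).round(2),"F",np.round(o["contact_force"],1),"w",o["gripper_width"].__round__(3))
E
python3 -m handwheel '[{"grip":6,"yaw":-8},{"yaw":-8},{"yaw":-8},{},{}]'; python3 -c "
from h import *
tcp()
c=read_camera('side')
"
```

```text
t 0.20 pos [0.2958 0.6064 0.2307] stop xy mm -294.2 707.5 yaw err deg -24.0 F [-0.5 -0.5  0. ] w 1.001invalid input
```

```bash
python3 -m handwheel '[{"grip":6,"tx":0,"ty":0,"tz":0,"yaw":-8},{"grip":6,"tx":0,"ty":0,"tz":0,"yaw":-8},{"grip":6,"tx":0,"ty":0,"tz":0,"yaw":-8},{"grip":6,"tx":0,"ty":0,"tz":0,"yaw":0},{"grip":6,"tx":0,"ty":0,"tz":0,"yaw":0}]'; python3 -c "
from h import *
tcp()
"
```

```text
t: 0.75
eef_pos: [0.296, 0.6066, 0.2312]
tool_rot: [-0.0, 0.721, 0.693, -0.0]
contact_force: [-0.7, 0.0, 0.9]
gripper_width: 0.702
t 0.75 pos [0.296  0.6066 0.2312] stop xy mm -293.9 707.7 yaw err deg -0.22 F [-0.7  0.   0.9] w 0.702
```

```bash
R1='' ; python3 -m handwheel '[{"tx":-4,"ty":2,"tz":0,"yaw":0},{"tx":-4,"ty":2,"tz":0,"yaw":0},{"tx":-4,"ty":2,"tz":0,"yaw":0},{"tx":-4,"ty":2,"tz":0,"yaw":0},{"tx":-4,"ty":2,"tz":0,"yaw":0}]' >/dev/null; python3 -m handwheel '[{"tx":-4,"ty":2,"tz":0,"yaw":0},{"tx":-4,"ty":2,"tz":0,"yaw":0},{"tx":-4,"ty":2,"tz":0,"yaw":0},{"tx":-4,"ty":1,"tz":0,"yaw":0},{"tx":-4,"ty":0,"tz":0,"yaw":0}]'; python3 -c "
from h import *
tcp()
"
```

```text
t 0.75 pos [0.296  0.6066 0.2312] stop xy mm -293.9 707.7 yaw err deg -0.22 F [-0.7  0.   0.9] w 0.702invalid input
invalid input
```

```bash
python3 -m handwheel '[{"grip":6,"tx":-4,"ty":2,"tz":0,"yaw":0},{"grip":6,"tx":-4,"ty":2,"tz":0,"yaw":0},{"grip":6,"tx":-4,"ty":2,"tz":0,"yaw":0},{"grip":6,"tx":-4,"ty":2,"tz":0,"yaw":0},{"grip":6,"tx":-4,"ty":2,"tz":0,"yaw":0}]' >/dev/null; python3 -m handwheel '[{"grip":6,"tx":-4,"ty":2,"tz":0,"yaw":0},{"grip":6,"tx":-4,"ty":2,"tz":0,"yaw":0},{"grip":6,"tx":-4,"ty":2,"tz":0,"yaw":0},{"grip":6,"tx":-4,"ty":1,"tz":0,"yaw":0},{"grip":6,"tx":-4,"ty":0,"tz":0,"yaw":0}]'; python3 -c "
from h import *
tcp()
"
```

```text
t: 1.75
eef_pos: [0.4531, 0.199, 0.2315]
tool_rot: [0.0, 0.721, 0.693, 0.001]
contact_force: [0.7, -0.4, 1.1]
gripper_width: 0.705
t 1.75 pos [0.4531 0.199  0.2315] stop xy mm -122.7 305.9 yaw err deg -0.29 F [ 0.7 -0.4  1.1] w 0.705
```

```bash
python3 -m handwheel '[{"grip":6,"tx":-4,"ty":0,"tz":0,"yaw":0},{"grip":6,"tx":-4,"ty":0,"tz":0,"yaw":0},{"grip":6,"tx":-4,"ty":0,"tz":0,"yaw":0},{"grip":6,"tx":-4,"ty":0,"tz":0,"yaw":0},{"grip":6,"tx":-4,"ty":0,"tz":0,"yaw":0}]' >/dev/null; python3 -m handwheel '[{"grip":6,"tx":-4,"ty":-1.2,"tz":2,"yaw":0},{"grip":6,"tx":-4,"ty":-1.2,"tz":3,"yaw":0},{"grip":6,"tx":-2.5,"ty":0,"tz":4,"yaw":0},{"grip":6,"tx":0,"ty":0,"tz":4,"yaw":0},{"grip":6,"tx":0,"ty":0,"tz":3,"yaw":0}]'; python3 -m handwheel '[{"grip":6,"tx":0,"ty":0,"tz":0,"yaw":0}]'>/dev/null; python3 -c "
from h import *
tcp()
c=read_camera('side');cv2.imwrite('pics/s1.png',cv2.resize(c['image'][180:340,250:450],None,fx=4,fy=4,interpolation=cv2.INTER_CUBIC))
"
```

```text
t: 2.75
eef_pos: [0.4169, -0.1029, 0.0706]
tool_rot: [0.0, 0.721, 0.693, -0.0]
contact_force: [0.9, 0.6, 0.2]
gripper_width: 0.699
t 2.85 pos [ 0.4149 -0.1018  0.0694] stop xy mm -150.4 3.9 yaw err deg -0.18 F [-0.8  0.4  0.1] w 0.704
```

View pics/s1.png

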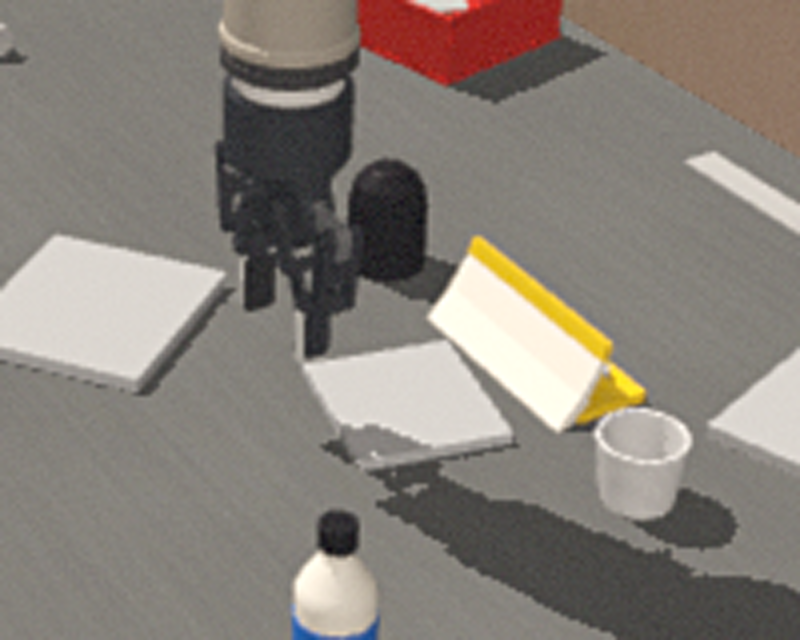

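```bash
python3 -m handwheel '[{"grip":6,"tx":-0.9,"ty":0,"tz":2.2,"yaw":0},{"grip":6,"tx":0,"ty":0,"tz":2,"yaw":0},{"grip":6,"tx":0,"ty":0,"tz":1.4,"yaw":0},{"grip":6,"tx":0,"ty":0,"tz":0.4,"yaw":0},{"grip":6,"tx":0,"ty":0,"tz":0,"yaw":0}]'; python3 -m handwheel '[{"grip":6,"tx":0,"ty":0,"tz":0.3,"yaw":0},{"grip":6,"tx":0,"ty":0,"tz":0,"yaw":0}]' ; python3 -m handwheel '[{"grip":6,"tx":0,"ty":0,"tz":0.2,"yaw":0},{"grip":6,"tx":0,"ty":0,"tz":0,"yaw":0}]'; python3 -c "
from h import *
tcp()
"
```

```text
t: 3.4
eef_pos: [0.4183, -0.1108, 0.0132]
tool_rot: [0.001, 0.72, 0.694, 0.001]
contact_force: [-0.1, 0.6, 1.1]
gripper_width: 0.707
t: 3.6
eef_pos: [0.418, -0.1108, 0.0099]
tool_rot: [0.001, 0.719, 0.695, 0.001]
contact_force: [-0.9, -0.3, -0.3]
gripper_width: 0.701
t: 3.8
eef_pos: [0.4173, -0.1108, 0.0072]
tool_rot: [0.0, 0.719, 0.695, 0.0]
contact_force: [-0.2, -0.3, 0.3]
gripper_width: 0.704
t 3.80 pos [ 0.4173 -0.1108  0.0072] stop xy mm -147.6 -5.0 yaw err deg 0.0 F [-0.2 -0.3  0.3] w 0.704
```

```bash
for i in 1; do python3 -m handwheel '[{"grip":6,"tx":0,"ty":0,"tz":0.2,"yaw":0},{"grip":6,"tx":0,"ty":0,"tz":0,"yaw":0}]'; done | grep -E "pos|force";  python3 -m handwheel '[{"grip":6,"tx":0,"ty":0,"tz":0.2,"yaw":0},{"grip":6,"tx":0,"ty":0,"tz":0,"yaw":0}]' | grep -E "pos|force"; python3 -m handwheel '[{"grip":6,"tx":0,"ty":0,"tz":0.2,"yaw":0},{"grip":6,"tx":0,"ty":0,"tz":0,"yaw":0}]' | grep -E "pos|force"
```

```text
eef_pos: [0.4171, -0.1108, 0.005]
contact_force: [-0.3, -0.1, -0.5]
eef_pos: [0.4171, -0.1108, 0.0029]
contact_force: [-0.2, -0.7, -0.6]
eef_pos: [0.4171, -0.1109, 0.0009]
contact_force: [-0.4, -0.2, -0.3]
```

```bash
python3 -m handwheel '[{"grip":6,"tx":0,"ty":0,"tz":0.2,"yaw":0},{"grip":6,"tx":0,"ty":0,"tz":0,"yaw":0}]' | grep -E "pos|force";  python3 -m handwheel '[{"grip":6,"tx":0,"ty":0,"tz":0.15,"yaw":0},{"grip":6,"tx":0,"ty":0,"tz":0,"yaw":0}]' | grep -E "pos|force"; python3 -m handwheel '[{"grip":6,"tx":0,"ty":0,"tz":0.15,"yaw":0},{"grip":6,"tx":0,"ty":0,"tz":0,"yaw":0}]' | grep -E "pos|force"
```

```text
eef_pos: [0.4171, -0.1108, -0.0011]
contact_force: [-0.3, -0.1, 0.6]
eef_pos: [0.4172, -0.1109, -0.0025]
contact_force: [-0.2, -0.1, 0.0]
eef_pos: [0.4172, -0.1108, -0.004]
contact_force: [-0.2, -0.5, -1.0]
```

```bash
python3 -m handwheel '[{"grip":6,"tx":0,"ty":0,"tz":0.15,"yaw":0},{"grip":6,"tx":0,"ty":0,"tz":0,"yaw":0}]' | grep -E "pos|force";  python3 -m handwheel '[{"grip":6,"tx":0,"ty":0,"tz":0.15,"yaw":0},{"grip":6,"tx":0,"ty":0,"tz":0,"yaw":0}]' | grep -E "pos|force"
```

```text
eef_pos: [0.4173, -0.1109, -0.005]
contact_force: [-2.0, 0.1, 7.8]
eef_pos: [0.4173, -0.1109, -0.0052]
contact_force: [-7.9, 2.5, 35.2]
```

```bash
python3 -m handwheel '[{"grip":6,"tx":0,"ty":0,"tz":-0.35,"yaw":0},{"grip":6,"tx":0,"ty":0.8,"tz":0,"yaw":0},{"grip":6,"tx":0,"ty":0.8,"tz":0,"yaw":0},{"grip":6,"tx":0,"ty":0.8,"tz":0,"yaw":0},{"grip":6,"tx":0,"ty":0.8,"tz":0,"yaw":0}]' | grep -E "pos|force";  python3 -m handwheel '[{"grip":6,"tx":0,"ty":0.8,"tz":0,"yaw":0},{"grip":6,"tx":0,"ty":0.8,"tz":0,"yaw":0},{"grip":6,"tx":0,"ty":0,"tz":0,"yaw":0}]' | grep -E "pos|force"; python3 -c "
from h import *
tcp()
c=read_camera('top');cv2.imwrite('pics/t1.png',cv2.resize(c['image'][185:285,300:435],None,fx=5.5,fy=5.5,interpolation=cv2.INTER_CUBIC))
tcp()
"
```

```text
eef_pos: [0.4494, -0.1122, -0.0038]
contact_force: [-2.7, -0.2, 1.5]
eef_pos: [0.4647, -0.1122, -0.0038]
contact_force: [-3.4, -0.4, 1.4]
t 6.20 pos [ 0.4647 -0.1122 -0.0038] stop xy mm -100.2 -4.7 yaw err deg 0.04 F [-3.4 -0.4  1.4] w 0.701
t 6.25 pos [ 0.4647 -0.1122 -0.0038] stop xy mm -100.2 -4.8 yaw err deg 0.03 F [-3.5 -0.4  0.8] w 0.701
```

View pics/t1.png

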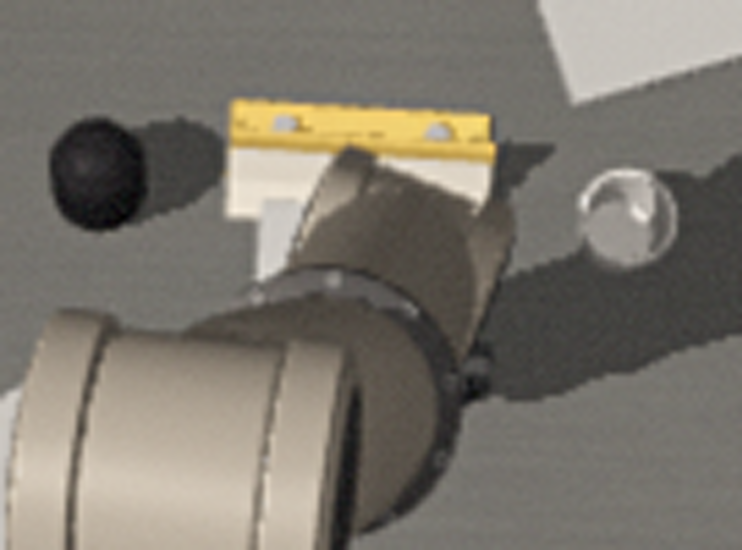

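The blank is square to the stop; its left edge is at u≈262 in the crop and its leading edge is starting up the bevel. I'll continue the push.

```bash
python3 -m handwheel '[{"grip":6,"tx":0,"ty":0.8,"tz":0,"yaw":0},{"grip":6,"tx":0,"ty":0.8,"tz":0,"yaw":0},{"grip":6,"tx":0,"ty":0.8,"tz":0,"yaw":0},{"grip":6,"tx":0,"ty":0.8,"tz":0,"yaw":0},{"grip":6,"tx":0,"ty":0.8,"tz":0,"yaw":0}]' | grep -E "pos|force";  python3 -m handwheel '[{"grip":6,"tx":0,"ty":0.6,"tz":0,"yaw":0},{"grip":6,"tx":0,"ty":0.6,"tz":0,"yaw":0},{"grip":6,"tx":0,"ty":0.6,"tz":0,"yaw":0},{"grip":6,"tx":0,"ty":0.6,"tz":0,"yaw":0},{"grip":6,"tx":0,"ty":0,"tz":0,"yaw":0}]' | grep -E "pos|force"; python3 -c "
from h import *
tcp()
c=read_camera('side');cv2.imwrite('pics/s2.png',cv2.resize(c['image'][180:340,250:450],None,fx=4,fy=4,interpolation=cv2.INTER_CUBIC))
"
```

```text
eef_pos: [0.5058, -0.1138, -0.0036]
contact_force: [-1.7, 0.7, -0.5]
eef_pos: [0.5307, -0.1148, -0.0032]
contact_force: [0.4, 0.3, -0.1]
t 7.25 pos [ 0.5307 -0.1148 -0.0032] stop xy mm -34.2 -5.0 yaw err deg 0.02 F [ 0.4  0.3 -0.1] w 0.703
```

View pics/s2.png

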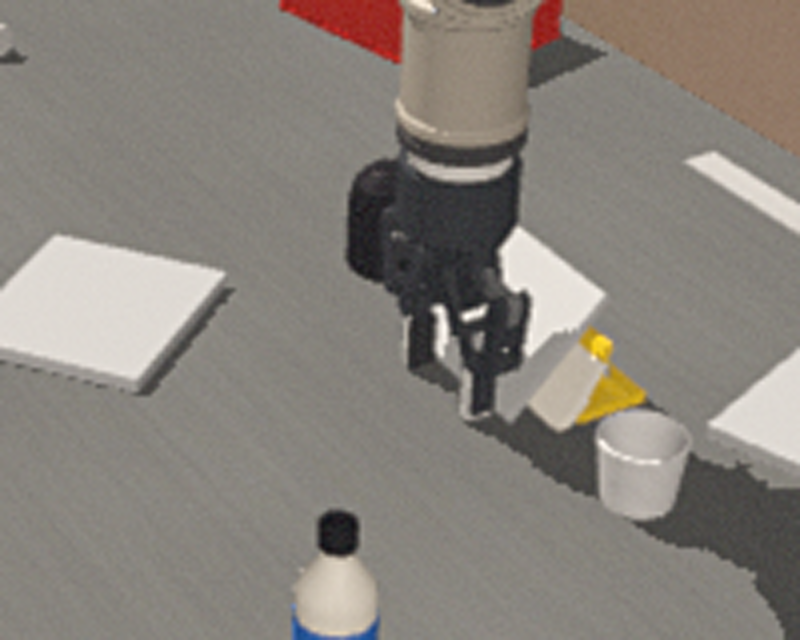

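Leaning already; the trailing edge is still roughly 15 mm short of the toe. Pushing on.

```bash
python3 -m handwheel '[{"grip":6,"tx":0,"ty":0.4,"tz":0,"yaw":0},{"grip":6,"tx":0,"ty":0.4,"tz":0,"yaw":0},{"grip":6,"tx":0,"ty":0.4,"tz":0,"yaw":0},{"grip":6,"tx":0,"ty":0,"tz":0,"yaw":0}]' | grep -E "pos|force";  python3 -m handwheel '[{"grip":6,"tx":0,"ty":0.3,"tz":0,"yaw":0},{"grip":6,"tx":0,"ty":0,"tz":0,"yaw":0}]' | grep -E "pos|force"; python3 -c "
from h import *
tcp()
c=read_camera('side');cv2.imwrite('pics/s3.png',cv2.resize(c['image'][180:340,250:450],None,fx=4,fy=4,interpolation=cv2.INTER_CUBIC))
"
```

```text
eef_pos: [0.542, -0.1152, -0.0033]
contact_force: [-2.3, -0.4, -0.0]
eef_pos: [0.5444, -0.1153, -0.0034]
contact_force: [-1.2, -0.6, -0.1]
t 7.90 pos [ 0.5444 -0.1153 -0.0034] stop xy mm -20.4 -5.0 yaw err deg 0.01 F [-1.2 -0.6 -0.1] w 0.703
```

View pics/s3.png

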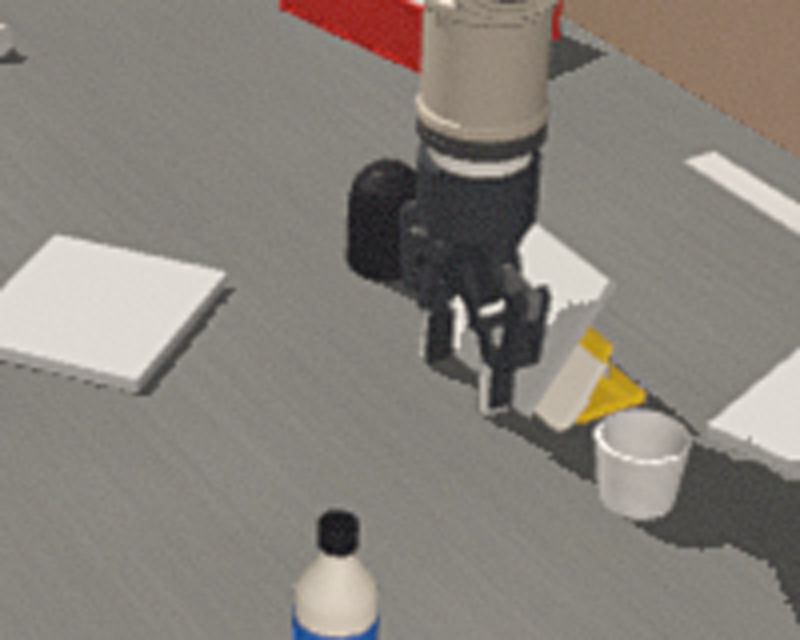

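```bash
python3 - <<'E'
from h import *
c=read_camera('side')
f=lambda u,v:(250+(u+.5)/4-.5,180+(v+.5)/4-.5)
for n,p in(("blue bottom",(532,415)),("toe R",(560,430)),("toe L (first pic)",(430,318))):
    d=ray(c,f(*p),0)[:2]-T;print(n,(d@SX*1000).round(1),(d@SY*1000).round(1))
for x,y,z in((0,-60,0),(52,-60,86),(45,-60,90),(-7,-60,4),(0,-75,0)):
    w=T+SX*x/1e3+SY*y/1e3;u=proj(c,[*w,z/1e3]);print((x,y,z),((u-[250,180])*4).round(0))
E
```

```text
blue bottom -1.6 -54.4
toe R 4.5 -76.2
toe L (first pic) 3.0 72.9
(0, -60, 0) [538. 417.]
(52, -60, 86) [617. 280.]
(45, -60, 90) [608. 278.]
(-7, -60, 4) [529. 415.]
(0, -75, 0) [551. 429.]
```

```bash
python3 -m handwheel '[{"grip":6,"tx":0,"ty":0.2,"tz":0,"yaw":0},{"grip":6,"tx":0,"ty":0.2,"tz":0,"yaw":0},{"grip":6,"tx":0,"ty":0,"tz":0,"yaw":0}]' | grep -E "pos|force";  python3 -m handwheel '[{"grip":6,"tx":0,"ty":0.1,"tz":0,"yaw":0},{"grip":6,"tx":0,"ty":0,"tz":0,"yaw":0}]' | grep -E "pos|force"
```

```text
eef_pos: [0.5484, -0.1154, -0.0034]
contact_force: [-2.3, -0.0, 0.5]
eef_pos: [0.5492, -0.1155, -0.0034]
contact_force: [-1.5, 1.1, -0.8]
```

```bash
python3 -m handwheel '[{"grip":6,"tx":0,"ty":-0.5,"tz":0,"yaw":0},{"grip":6,"tx":0,"ty":-2,"tz":0,"yaw":0},{"grip":6,"tx":0,"ty":-3.5,"tz":0,"yaw":0},{"grip":6,"tx":0,"ty":-3.5,"tz":-1,"yaw":0},{"grip":6,"tx":0,"ty":-2,"tz":-4,"yaw":0}]' | grep -E "pos|force";  python3 -m handwheel '[{"grip":6,"tx":0,"ty":0,"tz":-4,"yaw":0},{"grip":6,"tx":0,"ty":0,"tz":-4,"yaw":0},{"grip":6,"tx":0,"ty":0,"tz":-3,"yaw":0},{"grip":6,"tx":0,"ty":0,"tz":0,"yaw":0}]' | grep -E "pos|force"; python3 -c "
from h import *
tcp()
c=read_camera('side');cv2.imwrite('pics/s4.png',cv2.resize(c['image'][180:340,250:450],None,fx=4,fy=4,interpolation=cv2.INTER_CUBIC))
"
```

```text
eef_pos: [0.4292, -0.1111, 0.0447]
contact_force: [0.8, 0.9, 1.4]
eef_pos: [0.4375, -0.1119, 0.1608]
contact_force: [0.1, 0.3, -0.4]
t 9.40 pos [ 0.4375 -0.1119  0.1608] stop xy mm -127.4 -5.4 yaw err deg -0.01 F [ 0.1  0.3 -0.4] w 0.703
```

View pics/s4.png

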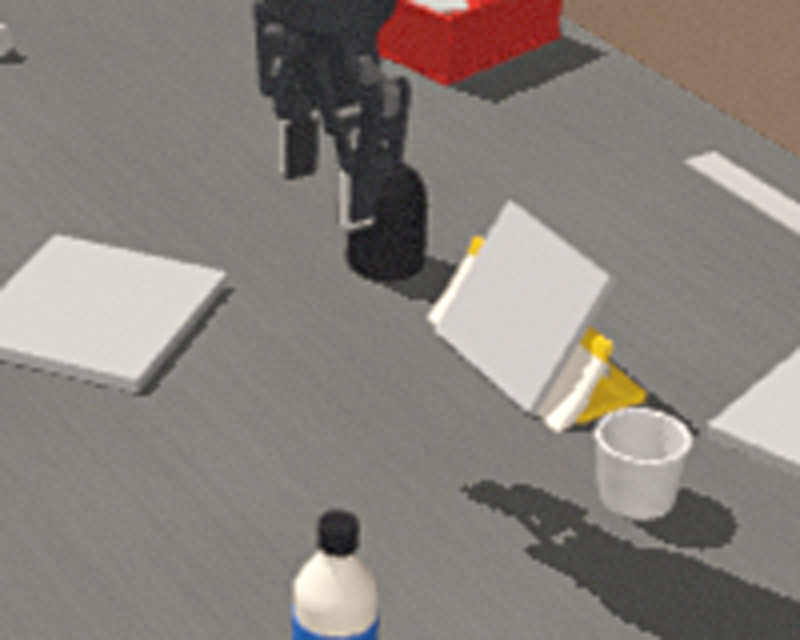

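```bash
python3 -m handwheel '[{"grip":6,"tx":0.2,"ty":3,"tz":0,"yaw":0},{"grip":6,"tx":0.2,"ty":4.5,"tz":0,"yaw":0},{"grip":6,"tx":0,"ty":4.5,"tz":0,"yaw":0},{"grip":6,"tx":0,"ty":4.5,"tz":0,"yaw":0},{"grip":6,"tx":0,"ty":4.5,"tz":0,"yaw":0}]' | grep -E "pos|force";  python3 -m handwheel '[{"grip":6,"tx":0,"ty":1.2,"tz":0,"yaw":0},{"grip":6,"tx":0,"ty":0,"tz":0,"yaw":0},{"grip":6,"tx":0,"ty":0,"tz":0,"yaw":0}]' | grep -E "pos|force"; python3 -c "
from h import *
tcp()"
```

```text
eef_pos: [0.6455, -0.1146, 0.1547]
contact_force: [1.0, -0.1, -0.2]
eef_pos: [0.6549, -0.1154, 0.1549]
contact_force: [-0.2, 0.0, 0.1]
t 10.25 pos [ 0.6549 -0.1154  0.1549] stop xy mm 90.0 -1.3 yaw err deg -0.03 F [-0.2  0.   0.1] w 0.701
```

```bash
python3 -m handwheel '[{"grip":6,"tx":0,"ty":0.2,"tz":3,"yaw":0},{"grip":6,"tx":0,"ty":0,"tz":3,"yaw":0},{"grip":6,"tx":0,"ty":0,"tz":2.2,"yaw":0},{"grip":6,"tx":0,"ty":0,"tz":0.9,"yaw":0},{"grip":6,"tx":0,"ty":0,"tz":0,"yaw":0}]' | grep -E "pos|force";  python3 -m handwheel '[{"grip":6,"tx":0,"ty":-0.5,"tz":0,"yaw":0},{"grip":6,"tx":0,"ty":-0.5,"tz":0,"yaw":0},{"grip":6,"tx":0,"ty":-0.5,"tz":0,"yaw":0},{"grip":6,"tx":0,"ty":-0.5,"tz":0,"yaw":0},{"grip":6,"tx":0,"ty":-0.5,"tz":0,"yaw":0}]' | grep -E "pos|force"; python3 -c "
from h import *
tcp()"
```

```text
eef_pos: [0.6564, -0.1153, 0.0644]
contact_force: [0.9, 0.1, 0.3]
eef_pos: [0.6329, -0.1144, 0.0661]
contact_force: [0.3, 0.7, -0.4]
t 11.25 pos [ 0.6329 -0.1144  0.0661] stop xy mm 68.0 -1.0 yaw err deg 0.0 F [ 0.3  0.7 -0.4] w 0.705
```

```bash
python3 -m handwheel '[{"grip":6,"tx":0,"ty":-0.5,"tz":0,"yaw":0},{"grip":6,"tx":0,"ty":-0.5,"tz":0,"yaw":0},{"grip":6,"tx":0,"ty":-0.5,"tz":0,"yaw":0},{"grip":6,"tx":0,"ty":-0.5,"tz":0,"yaw":0},{"grip":6,"tx":0,"ty":0,"tz":0,"yaw":0}]' | grep -E "pos|force"; python3 -c "
from h import *
tcp()
c=read_camera('side');cv2.imwrite('pics/s5.png',cv2.resize(c['image'][180:340,250:450],None,fx=4,fy=4,interpolation=cv2.INTER_CUBIC))
"
```

```text
eef_pos: [0.6122, -0.1138, 0.0654]
contact_force: [0.8, -0.4, -0.5]
t 11.75 pos [ 0.6122 -0.1138  0.0654] stop xy mm 47.3 -1.1 yaw err deg -0.01 F [ 0.8 -0.4 -0.5] w 0.698
```

View pics/s5.png

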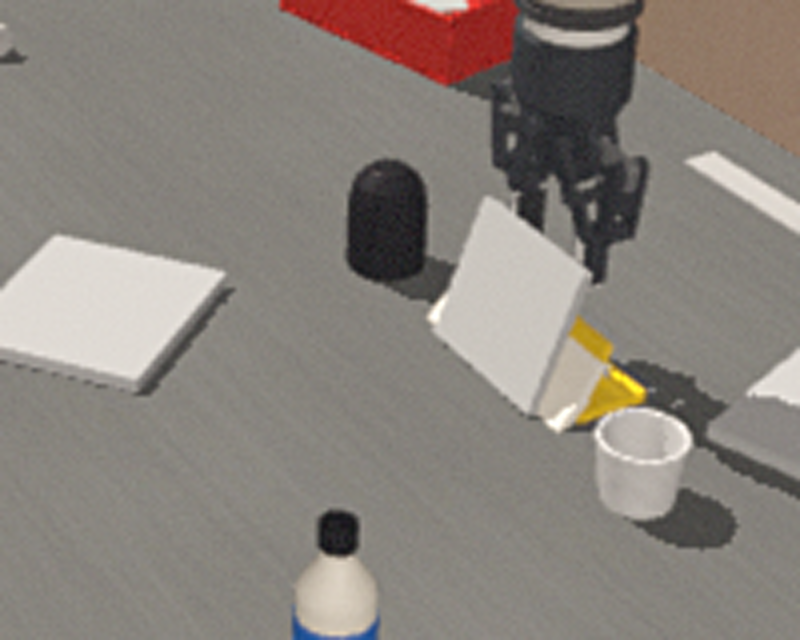

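The bottom edge holds while the raised edge comes back. Continuing over the vertical.

```bash
python3 -m handwheel '[{"grip":6,"tx":0,"ty":-0.6,"tz":0,"yaw":0},{"grip":6,"tx":0,"ty":-0.6,"tz":0,"yaw":0},{"grip":6,"tx":0,"ty":-0.6,"tz":0,"yaw":0},{"grip":6,"tx":0,"ty":-0.6,"tz":0,"yaw":0},{"grip":6,"tx":0,"ty":-0.6,"tz":0,"yaw":0}]' | grep -E "pos|force"; python3 -m handwheel '[{"grip":6,"tx":0,"ty":-0.5,"tz":0,"yaw":0},{"grip":6,"tx":0,"ty":-0.5,"tz":0,"yaw":0},{"grip":6,"tx":0,"ty":-0.5,"tz":0,"yaw":0},{"grip":6,"tx":0,"ty":-0.5,"tz":0,"yaw":0},{"grip":6,"tx":0,"ty":-0.5,"tz":0,"yaw":0}]' | grep -E "pos|force"; python3 -m handwheel '[{"grip":6,"tx":0,"ty":0,"tz":0,"yaw":0},{"grip":6,"tx":0,"ty":0,"tz":0,"yaw":0},{"grip":6,"tx":0,"ty":0,"tz":0,"yaw":0}]' | grep force; python3 -c "
from h import *
tcp()
c=read_camera('side');cv2.imwrite('pics/s6.png',cv2.resize(c['image'][180:340,250:450],None,fx=4,fy=4,interpolation=cv2.INTER_CUBIC))
"
```

```text
eef_pos: [0.5825, -0.1127, 0.0656]
contact_force: [0.0, -0.3, 0.1]
eef_pos: [0.5579, -0.1118, 0.0656]
contact_force: [-0.0, 0.2, 0.7]
contact_force: [-0.7, -0.9, -0.6]
t 13.10 pos [ 0.5586 -0.1117  0.0657] stop xy mm -6.3 -1.0 yaw err deg 0.01 F [-0.7 -0.9 -0.6] w 0.699
```

View pics/s6.png

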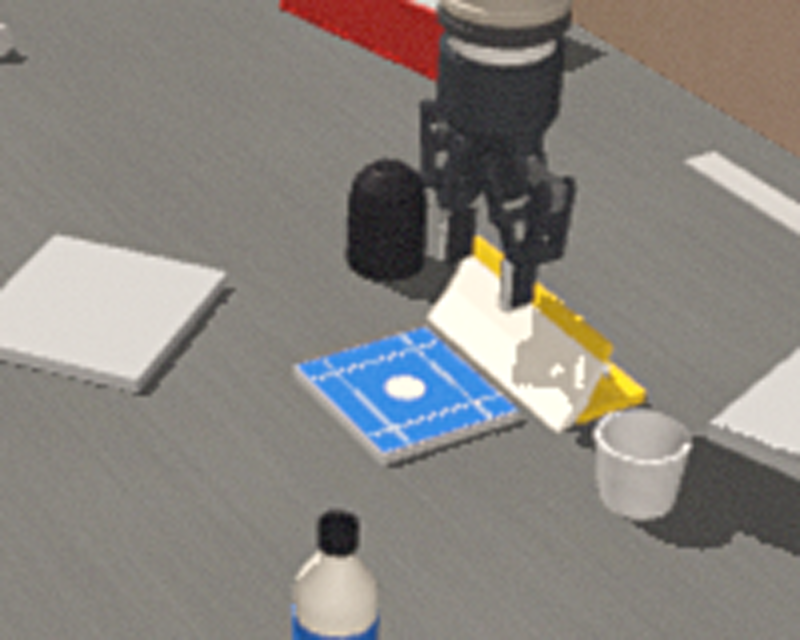

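The blank lies flat, blue up, in front of the toe with a narrow gap. I'll raise the arm clear and check the numbers.

```bash
python3 -m handwheel '[{"grip":6,"tx":0,"ty":0,"tz":-3,"yaw":0},{"grip":6,"tx":0,"ty":0,"tz":-4,"yaw":0},{"grip":6,"tx":0,"ty":0,"tz":-4,"yaw":0},{"grip":6,"tx":0,"ty":0,"tz":-2,"yaw":0},{"grip":6,"tx":0,"ty":0,"tz":0,"yaw":0}]' | grep -E "pos|force"; python3 - <<'E'
from h import *
c=read_camera("side");im=c["image"];s0=cv2.imread("pics/side0.png")
hsv=cv2.cvtColor(im,cv2.COLOR_BGR2HSV);m=((hsv[...,0]>95)&(hsv[...,0]<125)&(hsv[...,1]>120)).astype(np.uint8)
m[:,:310]=0;m[:250]=0;m[305:]=0
m=cv2.morphologyEx(m,cv2.MORPH_CLOSE,np.ones((5,5)))
k,_=quad(m,(352,280));a=cv2.approxPolyDP(cv2.convexHull(k),6,True).reshape(-1,2)
for p in a: d=ray(c,p,.008)[:2]-T;print(p,(1000*np.array([d@SX,d@SY])).round(1))
df=cv2.absdiff(im,s0).max(2)
for n,(u,v,r) in dict(tin=(410,296,8),dye=(334,340,12),stake=(346,235,8),mallet=(445,362,15),hammer=(215,195,10),snips=(205,245,10)).items(): print(n,np.median(df[v-r:v+r,u-r:u+r]))
tcp()
E
```

```text
eef_pos: [0.5606, -0.1123, 0.1991]
contact_force: [-1.0, -0.1, -0.7]
[377 282] [-17.7 -52. ]
[346 292] [-108.8  -52. ]
[325 271] [-108.3   52.8]
[355 262] [-16.8  53. ]
tin 3.0
dye 6.0
stake 7.0
mallet 3.0
hammer 4.0
snips 5.0
t 13.70 pos [ 0.5594 -0.1119  0.197 ] stop xy mm -5.6 -1.1 yaw err deg 0.01 F [-0.5  0.1 -0.7] w 0.699
```

```bash
python3 -c "
from h import *
print(hand_in())"
```

```text
the job is handed in; nothing more can be done
None
```

The blank now lies flat on the bench in front of the stop with its blue face up, and I have handed the job in. I pushed it along the bench with part-open fingertips. This squared it to the stop and slid it up the bevel until it leaned there on its own. I then went over the stop and pushed the raised edge back past vertical, and the blank dropped over.

**Last checks**
- **Position:** the last side view puts the blank square to the stop and centred on it. Its near edge is about 13–17 mm from the toe. That figure is rough: the blue mask measured the plate at 91 × 105 mm against the true 100 × 110, and the two cameras disagree on the toe by 3–4 mm.
- **Other items:** the stake, tin, dye, hammer, mallet and snips look unmoved. At each one, the last side picture differed from the first by no more than noise.
- **Forces:** while pushing the blank the readings stayed under 4 N. When I felt for the bench, the fingertips pressed it briefly with about 35 N.
- **Finish:** the arm was clear above the blank at hand-in, touching nothing, after 13.7 s.

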